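# Open the spring-lidded drill-bit case without letting the lid fly

## Task

Open the orange drill-bit case: press the round white button at the front of its lid, and as the sprung lid comes up keep it steadied with a finger so that it never flies open but swings up under control to fully open. Leave it standing open, and leave the blue case shut.

Things in the scene. Friction and masses are not known exactly. Their poses are not given: they have to be found in the camera images.
- orange_press (a point): Top centre of the white push button, 22 mm across, 7 mm proud of the orange case's lid, 23 mm behind its front edge, midway across; 66 mm above the table when shut. It presses straight into the lid: the catch lets go at about 4 mm, stop at 5.5 mm (3.5 N). Then the lid's spring lifts with about 5 N here, more than the button's own spring, so the lid follows the finger up. The point rides on the lid.
- orange_hinge (a point): Middle of the orange lid's hinge line, on the case's back edge, 46 mm above the table, fixed. x: level, from button to hinge; y: along the hinge. Case 130 mm deep, 110 wide, 60 high, fixed, front facing the robot within 30 degrees. The shut lid reaches 130 mm to -x, its flat top 14 mm above this point, the button axis 107 mm to -x. The lid's front edge swings up, then back over the hinge.
- orange_lid (a joint): Angle of the orange lid in rad: 0 shut, 1.35 fully open at its stop (77 degrees, still leaning to the front). Its spring drives it open, strongly at first, weakly near the stop, and holds it there. It must not turn faster than 5 rad/s; let go when shut and unlatched, it passes 8 rad/s.
- blue_lid (a joint): Angle of the blue case's lid in rad, 0 shut. The blue case is the same in all but colour, stands fixed beside the orange one (either may be on the left) and must stay shut.

How it is judged:
By the outcome, as a careful person would: the job done as asked, in the order asked, and still so for the second after the job is handed in, with the robot touching nothing.
It also fails if it takes over 38 s, if anything falls off the work surface, if the arm or the gripper's body presses on something with over 40 N, if the wrist force passes 120 N, or if a joint passes its speed limit or range.

## Robot

A 7-joint arm with a two-finger parallel gripper is mounted at the origin on a cart in front of the work surface, level with it; the furniture and walls round the work are solid. World frame = base frame: x ahead of the robot, y to its left, z up, the work surface at z = 0. Lengths are in mm, angles in rad, forces in N, time in s.
With the tool pointing down it reaches from about 350 to 900 mm from the base axis. Payload 7.2 kg.
Tool frame: the origin (TCP) lies on the centre line of the jaws, within the pads' length; the fingertips stand 19 mm ahead of it and the grasp point (between the pads) is the TCP (robot.finger_overhang is the distance from the TCP to the fingertips, in mm); z points along the fingers, y is the line along which they close (so a half turn about z gives the same grasp; the last joint's range is limited). The gripper opens to 85 mm and grips with 20 to 120 N. Pads are 22 mm wide; open, the fingers measure 114 mm over their backs; the gripper's body (76 mm by 85 mm) begins 54 mm behind the grasp point. The pads swing forward as they close: fully open they stand 13 mm farther back than shut.
Start: joints at [-0.068, 0.411, -0.013, 1.596, 0.006, 1.134, -0.082], TCP at [625.002, -0.011, 250.297] pointing down, gripper open.
Joint ranges: [-2.95, 2.95], [-0.29, 1.99], [-1.47, 1.44], [0.14, 2.54], [-1.03, 4.17], [0.13, 1.85], [-2.86, 2.86]. Speed limits (rad/s): [2.39, 2.39, 3.01, 3.01, 3.14, 3.14, 3.14].

## Interface

Orientations are given as a unit quaternion [x, y, z, w].
In Python, from station import robot gives the robot as it stands. The module is installed in compiled form; this text tells all that it offers.
- The arm moves only by the shell command python3 -m jog 'ROWS' [FORCE]. ROWS is JSON, a list of rows, each an object of numbers: "x", "y", "z": the shift along the tool's x, y, z in mm; "rx", "ry", "rz": the turn, a rotation vector about the tool's x, y, z in rad; "hand": the closure, from 0 (fully open) to 1 (shut). In form: [{"x": .., "y": .., "z": .., "rx": .., "ry": .., "rz": .., "hand": ..}, ...]. A call has 1 to 12 rows; each row shifts and turns the commanded pose from where the row before left it, along the tool's axes as they then stand; what a row does not reach is not made up. A row lasts 1/12 s, in which the tool goes at most 41.7 mm and 7.16 degrees, less where a joint would pass 70% of its speed; a pose out of reach is approached as far as the arm can. A call is refused whole if a number of a shift passes 41.7 or a number of a turn 0.125, either way. A call with a gripper value outside its range is refused whole. The fingers move at their own pace and stop on an object; FORCE is the grip in N (left out, the last holds). Time passes only in rows, so rows that do not move let the fingers close. It gives the time, the measured TCP pose, the force, the opening and the grip force at its end, in the units of the state.
- robot.state(): the state, without advancing time (a new reading comes with each control period).
- robot.camera(name): name is "scene" or "side" or "wrist"; returns a dict with "color" (480x640x3 uint8, red, green, blue), "fov_y" (degrees; the focal length in pixels is half the picture's height over the tangent of half this angle, whatever the lens; pixels are square), "cx", "cy" (the principal point, pixels), "R" (3x3) and "t" (3): a world point X has camera coordinates R X + t; the wrist camera has in their place "mount" (4x4, takes a point from camera to tool coordinates, whose origin is the TCP and whose axes are the flange's). Camera axes: x right, y down, z forward; pixel columns grow to the right and rows downward; lengths in mm; the calibration is good to about 2 mm. A picture is of the moment at which its call begins: read the wrist's pose just before it. There is no depth.
- robot.job_done(): hands the job in; it is judged then, once.
The state is a dict: "t": time; "joint_pos": joint angles; "joint_velocities": joint speeds; "joint_efforts": joint torques, N m; "eef_pos": TCP position; "tcp_rot": TCP orientation; "force": force on the tool from outside, world axes, zero at the start; "wrist_torque": the same for the moment, N m; "finger_gap": finger opening in mm; "finger_force": force on a finger pad.
Only numpy, scipy, OpenCV 4.12 (cv2) and the standard library are available. Lean on these libraries where they do the work, as an engineer would, in place of code of your own. Each camera call takes 0.05 s, during which the arm holds its last target. There are 200 camera calls.

## Working session

There is one attempt and no reset: what is moved stays moved. The work goes in short steps, Python scripts to look and compute and a shell command to move; the robot and the scene stay as the last step left them, time stands still between calls to the robot, and variables do not carry over. Pictures are saved under pics/ and viewed, at most 10 in all, crops included, and the job is handed in when it is done.

```bash
mkdir -p pics; python3 - <<'E'
from station import robot
import cv2,numpy as np,pickle
s=robot.state();print(s)
d={}
for n in("scene","side","wrist"):
    c=robot.camera(n);d[n]=c
    print(n,c["fov_y"],c["cx"],c["cy"])
    print(c.get("R"),c.get("t"),c.get("mount"))
pickle.dump((s,d),open("d.pkl","wb"))
a=[cv2.resize(d[n]["color"][:,:,::-1],(400,300)) for n in d]
cv2.imwrite("pics/a.png",np.vstack([np.hstack(a[:2]),np.hstack([a[2],a[2]*0])]))
E
```

```text
{'t': 0.0, 'joint_pos': array([-0.06818813,  0.41192101, -0.01275169,  1.59708255,  0.00559145,
        1.13429324, -0.08219418]), 'joint_velocities': array([ 2.64650558e-03,  1.58944949e-04, -3.32753500e-04, -8.35794082e-04,
        7.77807029e-05, -4.76565462e-05,  4.80369250e-04]), 'joint_efforts': array([-1.18789325e-03, -6.00636005e+01,  6.81361444e-01, -2.99419034e+01,
        1.37590774e-02,  1.04116063e-02,  2.51732433e-05]), 'eef_pos': array([ 6.24514692e+02, -2.26163963e-02,  2.49423920e+02]), 'tcp_rot': array([ 7.07088317e-01,  7.07124753e-01, -6.22645907e-04, -5.55411834e-04]), 'force': array([ 0.09961403, -0.01697824, -0.28004646]), 'wrist_torque': array([ 0.03376347, -0.06480237,  0.01055788]), 'finger_force': 0.0, 'finger_gap': 85.22004303443836}
scene 42.97406353319851 319.0007255587482 243.00298790657877
[[ 0.83423239 -0.55091617  0.0234028 ]
 [-0.26256463 -0.43419709 -0.86170337]
 [ 0.48488775  0.71271612 -0.50687237]] [-605.22308239  118.21327577  886.71894366] None
side 47.91509301983687 318.6291371146411 242.3357540374963
[[ 0.83825378 -0.54511789  0.01330774]
 [-0.33573722 -0.53520226 -0.7751381 ]
 [ 0.42966397  0.64529453 -0.63165167]] [-586.6246883   116.62784529  867.1203281 ] None
wrist 62.704513914531475 315.63700826360395 240.06472248500955
None None [[ 1.33165674e-04 -9.56724617e-01 -2.90994829e-01  7.36163439e+01]
 [ 9.99999676e-01 -1.03498261e-04  7.97900656e-04 -1.64815044e-01]
 [-7.93488658e-04 -2.90994841e-01  9.56724293e-01 -1.23369102e+02]
 [ 0.00000000e+00  0.00000000e+00  0.00000000e+00  1.00000000e+00]]
```

View pics/a.png

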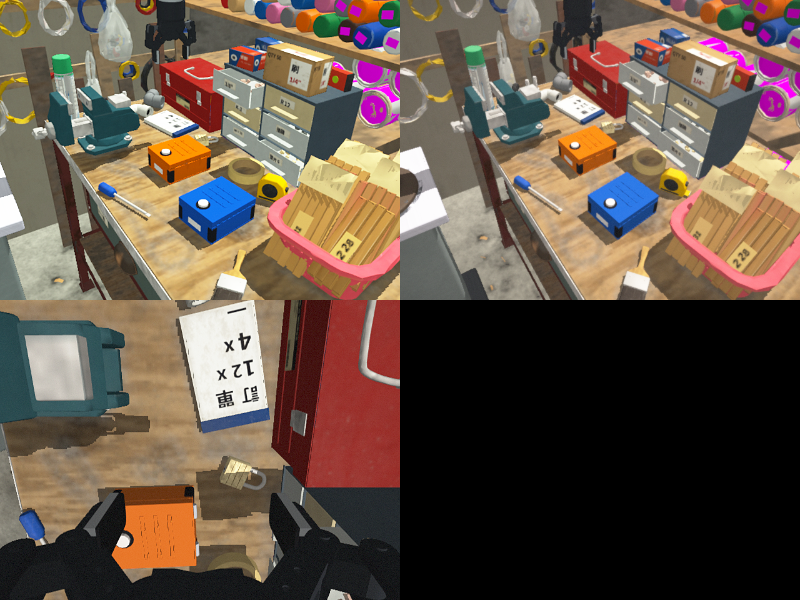

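The montage shows orange with its white button at about (167,153) in the scene view (half scale ≈ 267,245 full) and (576,152)-400 in the side view. The blue case is to the right, nearer the cameras. In the wrist view the button is at about (124,540), partly behind a finger.

```bash
cat > h.py <<'E'
import numpy as np,cv2
from scipy.spatial.transform import Rotation as Ro
def cam(c,s=None):
    f=240/np.tan(np.radians(c["fov_y"]/2))
    if "R" in c and c["R"] is not None: R=np.array(c["R"]);o=-R.T@np.array(c["t"]);A=R.T
    else:
        M=np.array(c["mount"]);T=Ro.from_quat(s["tcp_rot"]).as_matrix()
        A=T@M[:3,:3];o=T@M[:3,3]+s["eef_pos"]
    return f,A,o
def onplane(c,px,z,s=None):
    f,A,o=cam(c,s);d=A@np.array([(px[0]-c["cx"])/f,(px[1]-c["cy"])/f,1]);return o+d*(z-o[2])/d[2]
def proj(c,X,s=None):
    f,A,o=cam(c,s);p=A.T@(np.array(X)-o);return p[:2]/p[2]*f+[c["cx"],c["cy"]]
def mask(c,lo,hi):
    return cv2.inRange(cv2.cvtColor(c["color"],cv2.COLOR_RGB2HSV),lo,hi)
def big(m):
    k=max(cv2.findContours(m,cv2.RETR_EXTERNAL,cv2.CHAIN_APPROX_NONE)[0],key=cv2.contourArea);return k
E
python3 - <<'E'
import pickle,cv2,numpy as np
from h import *
s,d=pickle.load(open("d.pkl","rb"))
for col,lo,hi in(("orange",(8,150,120),(18,255,255)),("blue",(105,150,100),(125,255,255))):
  for n in d:
    if n=="wrist" and col=="blue":continue
    c=d[n];m=mask(c,lo,hi)
    if n!="wrist":m[:180 if col=="orange" else 260]=0; m[:,440:]=0
    k=big(m);h=cv2.convexHull(k);hm=cv2.fillConvexPoly(np.zeros((480,640),np.uint8),h,255)
    w=mask(c,(0,0,170),(179,60,255))&hm
    print(col,n,cv2.boundingRect(k))
    nn,l,st,ce=cv2.connectedComponentsWithStats(w)
    for i in range(1,nn):
      if st[i,4]>25: print("  white",st[i],ce[i].round(1),"z66->",onplane(c,ce[i],66,s).round(1))
    # lid flat top: bright orange
    ap=cv2.approxPolyDP(h,4,True)[:,0]
    print("  hull",[(tuple(p),onplane(c,p,60,s)[:2].round(0).tolist()) for p in ap])
c=d["scene"]["color"][:,:,::-1]
a=cv2.resize(c[200:300,220:350],None,fx=4,fy=4);b=cv2.resize(c[270:390,280:410],None,fx=3,fy=3)
im=np.zeros((400,800,3),np.uint8);im[:400,:520]=a;
w=d["side"]["color"][:,:,::-1][195:285,245:315];im[:360,520:800]=cv2.resize(w,None,fx=4,fy=4)
cv2.imwrite("pics/b.png",im)
E
```

```text
orange scene (236, 215, 102, 81)
  white [258 238  14   9 102] [265.  241.9] z66-> [ 510.9 -163.7   66. ]
  white [247 261  13  18  93] [253.1 269.4] z66-> [ 456.1 -225.7   66. ]
  hull [((np.int32(337), np.int32(240)), [620.0, -211.0]), ((np.int32(336), np.int32(270)), [567.0, -284.0]), ((np.int32(272), np.int32(295)), [452.0, -291.0]), ((np.int32(237), np.int32(264)), [447.0, -191.0]), ((np.int32(236), np.int32(234)), [487.0, -107.0]), ((np.int32(297), np.int32(215)), [610.0, -102.0])]
orange side (253, 200, 95, 81)
  white [274 228  12   9  86] [279.5 231.6] z66-> [ 511.2 -163.5   66. ]
  white [263 249  12  14  42] [269.5 256.6] z66-> [ 464.1 -212.5   66. ]
  hull [((np.int32(311), np.int32(200)), [614.0, -104.0]), ((np.int32(346), np.int32(227)), [622.0, -208.0]), ((np.int32(345), np.int32(253)), [579.0, -266.0]), ((np.int32(285), np.int32(280)), [461.0, -269.0]), ((np.int32(255), np.int32(249)), [456.0, -176.0]), ((np.int32(253), np.int32(223)), [487.0, -110.0])]
orange wrist (179, 316, 136, 115)
  white [309 329   4  21  38] [310.5 340.6] z66-> [ 619.8 -112.4   66. ]
  white [
[... 608 characters left out ...]
.0]), ((np.int32(405), np.int32(349)), [537.0, -481.0]), ((np.int32(337), np.int32(390)), [422.0, -495.0]), ((np.int32(286), np.int32(348)), [410.0, -400.0]), ((np.int32(287), np.int32(315)), [446.0, -342.0])]
blue side (301, 275, 113, 106)
  white [329 317  15  13 157] [336.1 323. ] z66-> [ 474.1 -391.7   66. ]
  white [323 350   8   9  29] [326.5 354.4] z66-> [ 430.8 -431.6   66. ]
  hull [((np.int32(363), np.int32(275)), [572.0, -326.0]), ((np.int32(413), np.int32(314)), [584.0, -434.0]), ((np.int32(408), np.int32(338)), [547.0, -465.0]), ((np.int32(351), np.int32(380)), [437.0, -480.0]), ((np.int32(305), np.int32(341)), [421.0, -392.0]), ((np.int32(301), np.int32(312)), [446.0, -341.0])]
```

View pics/b.png

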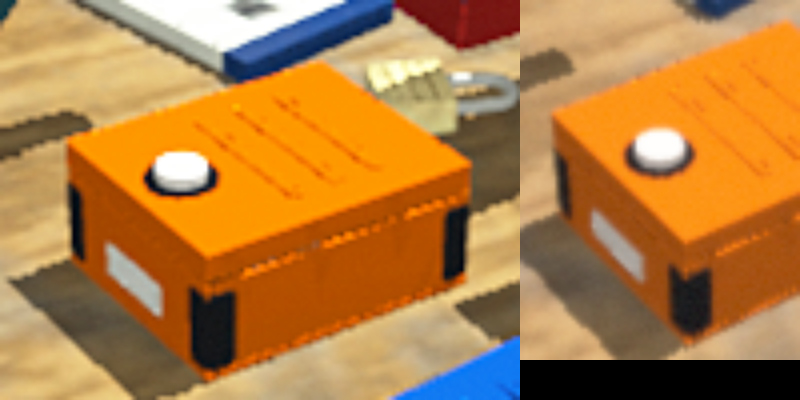

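The crops show a shut orange lid, with the button centred at about (265,242) in the scene view. Lid-top corners are near (236,234), (297,215), (337,240) and (272,264). From these, the button is at about (510.5,-163), the hinge at (616.5,-156), and yaw is about 0.065. I'll move above it with the hand shut.

```bash
python3 -m jog '[{"rz":-0.065,"hand":1},{"x":-26,"y":-21,"hand":1},{"x":-26,"y":-21,"hand":1},{"x":-26,"y":-21,"hand":1},{"x":-26,"y":-21,"hand":1},{"x":-26,"y":-20,"hand":1},{"x":-25,"y":-20,"hand":1},{"z":30,"hand":1},{"z":30,"hand":1},{"z":30,"hand":1},{"z":30,"hand":1},{"hand":1}]' 20
python3 -m jog '[{"z":15},{},{},{}]'
python3 - <<'E'
from station import robot
import cv2,numpy as np
from h import *
s=robot.state();print(robot.finger_overhang,s["eef_pos"],s["tcp_rot"],s["finger_gap"],s["force"])
T=Ro.from_quat(s["tcp_rot"]).as_matrix()
tip=s["eef_pos"]+T[:,2]*robot.finger_overhang
ims=[]
for n in("scene","side"):
    c=robot.camera(n);p=proj(c,tip);print(n,p,proj(c,[510.5,-163,66]))
    im=c["color"][:,:,::-1].copy()
    x,y=[int(v) for v in p]
    ims.append(cv2.resize(im[y-60:y+60,x-40:x+40],None,fx=5,fy=5))
cv2.imwrite("pics/c.png",np.hstack(ims))
E
```

```text
19.0 [ 6.24667116e+02 -3.41535583e-02  2.49650234e+02] [ 7.07100446e-01  7.07112852e-01 -4.66003379e-04 -3.94046110e-04] 85.51673013859727 [0.53186468 0.38160346 0.47745237]
scene [274.26529537 104.01586301] [264.50906961 241.81148494]
side [285.92814117  93.98585349] [278.98531744 231.5934214 ]invalid input
invalid input
```

View pics/c.png

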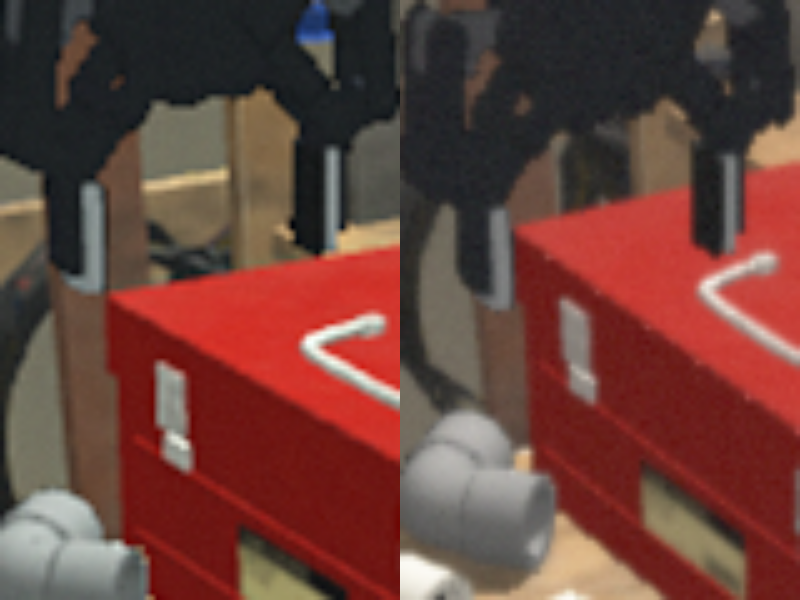

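The picture shows the arm still at the start, because the jog calls were refused. Rows probably need all keys, so I'll test one.

```bash
python3 -m jog '[{"x":0,"y":0,"z":0,"rx":0,"ry":0,"rz":-0.065,"hand":1}]' 20
```

```text
t: 0.33
eef_pos: [624.9, 0.0, 250.0]
tcp_rot: [0.684, 0.729, -0.0, -0.0]
force: [-0.3, -0.2, -1.1]
finger_gap: 75.5
finger_force: 0.0
```

```bash
python3 -m jog '[{"x":-26,"y":-21,"z":0,"rx":0,"ry":0,"rz":0,"hand":1},{"x":-26,"y":-21,"z":0,"rx":0,"ry":0,"rz":0,"hand":1},{"x":-26,"y":-21,"z":0,"rx":0,"ry":0,"rz":0,"hand":1},{"x":-26,"y":-21,"z":0,"rx":0,"ry":0,"rz":0,"hand":1},{"x":-26,"y":-20,"z":0,"rx":0,"ry":0,"rz":0,"hand":1},{"x":-25,"y":-20,"z":0,"rx":0,"ry":0,"rz":0,"hand":1},{"x":0,"y":0,"z":30,"rx":0,"ry":0,"rz":0,"hand":1},{"x":0,"y":0,"z":30,"rx":0,"ry":0,"rz":0,"hand":1},{"x":0,"y":0,"z":30,"rx":0,"ry":0,"rz":0,"hand":1},{"x":0,"y":0,"z":30,"rx":0,"ry":0,"rz":0,"hand":1},{"x":0,"y":0,"z":15,"rx":0,"ry":0,"rz":0,"hand":1},{"x":0,"y":0,"z":0,"rx":0,"ry":0,"rz":0,"hand":1}]' 20
cat > look.py <<'E'
import sys
from station import robot
import cv2,numpy as np
from h import *
s=robot.state();print(s["t"],s["eef_pos"],s["tcp_rot"],s["finger_gap"],s["force"])
T=Ro.from_quat(s["tcp_rot"]).as_matrix()
tip=s["eef_pos"]+T[:,2]*robot.finger_overhang
ims=[]
for n in("scene","side"):
    c=robot.camera(n);p=proj(c,tip);print(n,p,proj(c,[510.5,-163,66]))
    im=c["color"][:,:,::-1].copy()
    x,y=[int(v) for v in p]
    ims.append(cv2.resize(im[y-60:y+60,x-40:x+40],None,fx=5,fy=5))
cv2.imwrite("pics/%s.png"%sys.argv[1],np.hstack(ims))
E
python3 look.py e
```

```text
t: 1.33
eef_pos: [509.0, -162.1, 111.8]
tcp_rot: [0.684, 0.73, -0.002, -0.003]
force: [-1.2, 0.4, -0.1]
finger_gap: -0.1
finger_force: 0.0
1.3333 [ 508.97897544 -162.12280444  111.83387754] [ 0.68372849  0.72972958 -0.00158663 -0.00275229] -0.13274558719950258 [-1.22999612  0.40136211 -0.13519071]
scene [262.96023431 227.29747018] [264.50906961 241.81148494]
side [277.36790105 219.25494114] [278.98531744 231.5934214 ]
```

View pics/e.png

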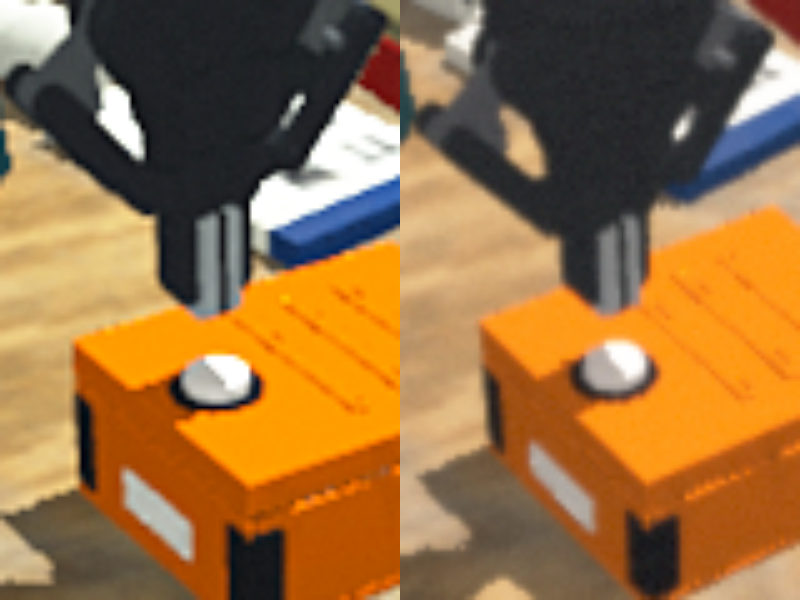

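The shut fingers stand about 27 mm above the button and centred on it (button in crop at (215,380) and (615,367)). I'll lower to touch it.

```bash
python3 -m jog '[{"x":0,"y":1,"z":8,"rx":0,"ry":0,"rz":0,"hand":1},{"x":0,"y":0,"z":8,"rx":0,"ry":0,"rz":0,"hand":1},{"x":0,"y":0,"z":6,"rx":0,"ry":0,"rz":0,"hand":1},{"x":0,"y":0,"z":0,"rx":0,"ry":0,"rz":0,"hand":1},{"x":0,"y":0,"z":0,"rx":0,"ry":0,"rz":0,"hand":1}]'
python3 -m jog '[{"x":0,"y":0,"z":2,"rx":0,"ry":0,"rz":0,"hand":1},{"x":0,"y":0,"z":2,"rx":0,"ry":0,"rz":0,"hand":1},{"x":0,"y":0,"z":0,"rx":0,"ry":0,"rz":0,"hand":1},{"x":0,"y":0,"z":0,"rx":0,"ry":0,"rz":0,"hand":1}]'
```

```text
t: 1.85
eef_pos: [512.2, -162.6, 93.1]
tcp_rot: [0.684, 0.73, -0.0, -0.0]
force: [0.0, -0.1, 0.6]
finger_gap: 0.1
finger_force: 0.0
t: 2.18
eef_pos: [512.4, -162.7, 89.3]
tcp_rot: [0.684, 0.73, 0.0, 0.0]
force: [0.2, -0.6, -0.3]
finger_gap: 0.1
finger_force: 0.0
```

```bash
for i in 1 2; do python3 -m jog '[{"x":0,"y":0,"z":2,"rx":0,"ry":0,"rz":0,"hand":1},{"x":0,"y":0,"z":0,"rx":0,"ry":0,"rz":0,"hand":1},{"x":0,"y":0,"z":0,"rx":0,"ry":0,"rz":0,"hand":1}]' | grep -E "eef|force"; done
for i in 1 2; do python3 -m jog '[{"x":0,"y":0,"z":1,"rx":0,"ry":0,"rz":0,"hand":1},{"x":0,"y":0,"z":0,"rx":0,"ry":0,"rz":0,"hand":1},{"x":0,"y":0,"z":0,"rx":0,"ry":0,"rz":0,"hand":1}]' | grep -E "eef|force";done
```

```text
eef_pos: [512.3, -162.7, 87.2]
force: [0.2, -0.1, -0.1]
finger_force: 0.0
eef_pos: [512.5, -162.7, 85.3]
force: [0.9, 0.2, 0.6]
finger_force: 0.2
eef_pos: [512.4, -162.7, 84.4]
force: [-0.0, -0.6, 1.1]
finger_force: 0.9
eef_pos: [512.8, -162.7, 83.5]
force: [0.9, -0.4, 4.1]
finger_force: 2.0
```

```bash
for i in 1 2 3; do python3 -m jog '[{"x":0,"y":0,"z":1,"rx":0,"ry":0,"rz":0,"hand":1},{"x":0,"y":0,"z":0,"rx":0,"ry":0,"rz":0,"hand":1},{"x":0,"y":0,"z":0,"rx":0,"ry":0,"rz":0,"hand":1}]' | grep -E "eef|force"; done
```

```text
eef_pos: [512.5, -162.7, 82.4]
force: [1.1, -0.5, 3.2]
finger_force: 2.0
eef_pos: [512.4, -162.7, 81.3]
force: [1.4, -0.3, 3.6]
finger_force: 2.1
eef_pos: [512.3, -162.7, 80.2]
force: [0.9, -0.3, 4.7]
finger_force: 2.2
```

```bash
python3 -m jog '[{"x":0,"y":0,"z":0.5,"rx":0,"ry":0,"rz":0,"hand":1},{"x":0,"y":0,"z":0,"rx":0,"ry":0,"rz":0,"hand":1},{"x":0,"y":0,"z":0,"rx":0,"ry":0,"rz":0,"hand":1}]' | grep -E "eef|force"; python3 -m jog '[{"x":0,"y":0.2,"z":-1,"rx":0,"ry":0,"rz":0,"hand":1},{"x":0,"y":0.2,"z":-1,"rx":0,"ry":0,"rz":0,"hand":1},{"x":0,"y":0.2,"z":-1,"rx":0,"ry":0,"rz":0,"hand":1},{"x":0,"y":0.2,"z":-1.5,"rx":0,"ry":0,"rz":0,"hand":1},{"x":0,"y":0.2,"z":-1.5,"rx":0,"ry":0,"rz":0,"hand":1},{"x":0,"y":0.2,"z":-1.5,"rx":0,"ry":0,"rz":0,"hand":1},{"x":0,"y":0,"z":0,"rx":0,"ry":0,"rz":0,"hand":1}]'
```

```text
eef_pos: [512.3, -162.7, 80.0]
force: [-0.7, -0.5, 6.7]
finger_force: 3.5
t: 4.77
eef_pos: [513.6, -162.6, 87.6]
tcp_rot: [0.684, 0.73, 0.0, 0.0]
force: [-0.1, -1.1, 4.1]
finger_gap: 0.0
finger_force: 2.1
```

The lid is following: there is still about 4 N of force above the button's rest height. Next I'll compute the arc increments.

```bash
python3 - <<'E'
import numpy as np
t=np.linspace(0.066,1.41,49)
P=np.array([-114*np.cos(t)+15*np.sin(t),114*np.sin(t)+15*np.cos(t)]).T
r=np.diff(P,axis=0)
for k in range(0,48,4): print(k,t[k].round(2),P[k].round(1),r[k:k+4].mean(0).round(2))
print(P[-1])
E
```

```text
0 0.07 [-112.8   22.5] [0.8  3.12]
4 0.18 [-109.5   34.9] [1.15 3.01]
8 0.29 [-105.   47.] [1.48 2.86]
12 0.4 [-99.   58.4] [1.79 2.68]
16 0.51 [-91.9  69.1] [2.08 2.46]
20 0.63 [-83.6  78.9] [2.34 2.21]
24 0.74 [-74.2  87.8] [2.57 1.94]
28 0.85 [-64.   95.5] [2.77 1.64]
32 0.96 [-52.9 102.1] [2.94 1.32]
36 1.07 [-41.1 107.4] [3.06 0.98]
40 1.19 [-28.9 111.3] [3.15 0.63]
44 1.3 [-16.3 113.8] [3.21 0.28]
[ -3.44539    114.93097619]
```

```bash
python3 -m jog '[{"x":0,"y":0.6,"z":-2,"rx":0,"ry":0,"rz":0,"hand":1},{"x":0,"y":0.6,"z":-2.2,"rx":0,"ry":0,"rz":0,"hand":1},{"x":0,"y":0.8,"z":-3.1,"rx":0,"ry":0,"rz":0,"hand":1},{"x":0,"y":0.8,"z":-3.1,"rx":0,"ry":0,"rz":0,"hand":1},{"x":0,"y":1.2,"z":-3.0,"rx":0,"ry":0,"rz":0,"hand":1},{"x":0,"y":1.2,"z":-3.0,"rx":0,"ry":0,"rz":0,"hand":1},{"x":0,"y":1.2,"z":-3.0,"rx":0,"ry":0,"rz":0,"hand":1},{"x":0,"y":1.2,"z":-3.0,"rx":0,"ry":0,"rz":0,"hand":1},{"x":0,"y":0,"z":0,"rx":0,"ry":0,"rz":0,"hand":1}]'
python3 look.py f
```

```text
t: 5.52
eef_pos: [521.7, -162.1, 110.5]
tcp_rot: [0.684, 0.73, 0.0, 0.0]
force: [-2.3, -0.5, 4.9]
finger_gap: 0.2
finger_force: 2.0
5.5167 [ 521.71142084 -162.094883    110.45980334] [6.83724239e-01 7.29740297e-01 3.04901124e-04 4.13462124e-04] 0.17964941777069587 [-2.34943525 -0.45329097  4.93857772]
scene [270.03239805 226.04096343] [264.50906961 241.81148494]
side [283.91462217 217.52161867] [278.98531744 231.5934214 ]
```

View pics/f.png

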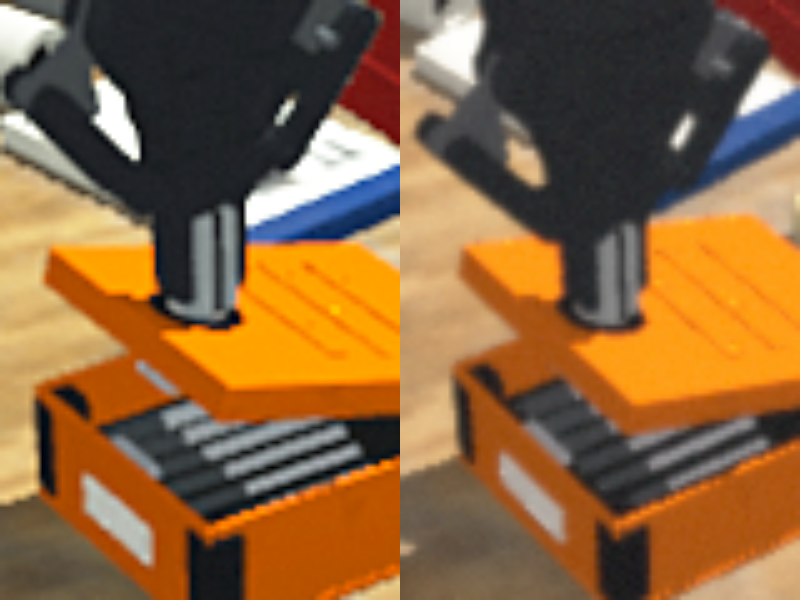

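The lid is partly open, about 0.28 rad, with the fingertips on the pressed button (crop (200,310)). I'll continue along the arc.

```bash
python3 -m jog '[{"x":0,"y":1,"z":-1.9,"rx":0,"ry":0,"rz":0,"hand":1},{"x":0,"y":1.5,"z":-2.9,"rx":0,"ry":0,"rz":0,"hand":1},{"x":0,"y":1.5,"z":-2.9,"rx":0,"ry":0,"rz":0,"hand":1},{"x":0,"y":1.5,"z":-2.9,"rx":0,"ry":0,"rz":0,"hand":1},{"x":0,"y":1.8,"z":-2.7,"rx":0,"ry":0,"rz":0,"hand":1},{"x":0,"y":1.8,"z":-2.7,"rx":0,"ry":0,"rz":0,"hand":1},{"x":0,"y":1.8,"z":-2.7,"rx":0,"ry":0,"rz":0,"hand":1},{"x":0,"y":1.8,"z":-2.7,"rx":0,"ry":0,"rz":0,"hand":1},{"x":0,"y":2.1,"z":-2.5,"rx":0,"ry":0,"rz":0,"hand":1},{"x":0,"y":2.1,"z":-2.5,"rx":0,"ry":0,"rz":0,"hand":1},{"x":0,"y":2.1,"z":-2.5,"rx":0,"ry":0,"rz":0,"hand":1},{"x":0,"y":2.1,"z":-2.5,"rx":0,"ry":0,"rz":0,"hand":1}]'
python3 -m jog '[{"x":0,"y":2.3,"z":-2.2,"rx":0,"ry":0,"rz":0,"hand":1},{"x":0,"y":2.3,"z":-2.2,"rx":0,"ry":0,"rz":0,"hand":1},{"x":0,"y":2.3,"z":-2.2,"rx":0,"ry":0,"rz":0,"hand":1},{"x":0,"y":2.3,"z":-2.2,"rx":0,"ry":0,"rz":0,"hand":1},{"x":0,"y":0,"z":0,"rx":0,"ry":0,"rz":0,"hand":1}]'
python3 look.py g
```

```text
t: 6.62
eef_pos: [542.5, -160.7, 141.4]
tcp_rot: [0.684, 0.73, 0.0, 0.0]
force: [0.7, -0.5, 3.9]
finger_gap: -0.1
finger_force: 1.4
t: 7.03
eef_pos: [552.3, -160.0, 150.4]
tcp_rot: [0.684, 0.73, 0.0, 0.001]
force: [1.3, -0.6, 2.7]
finger_gap: -0.1
finger_force: 1.4
7.0333 [ 552.27205014 -160.0483048   150.41764345] [6.83653526e-01 7.29806418e-01 4.00490949e-04 5.36969760e-04] -0.06733992000170458 [ 1.34012501 -0.61066025  2.71175929]
scene [285.67658223 198.83466768] [264.50906961 241.81148494]
side [298.23690159 192.32778953] [278.98531744 231.5934214 ]
```

View pics/g.png

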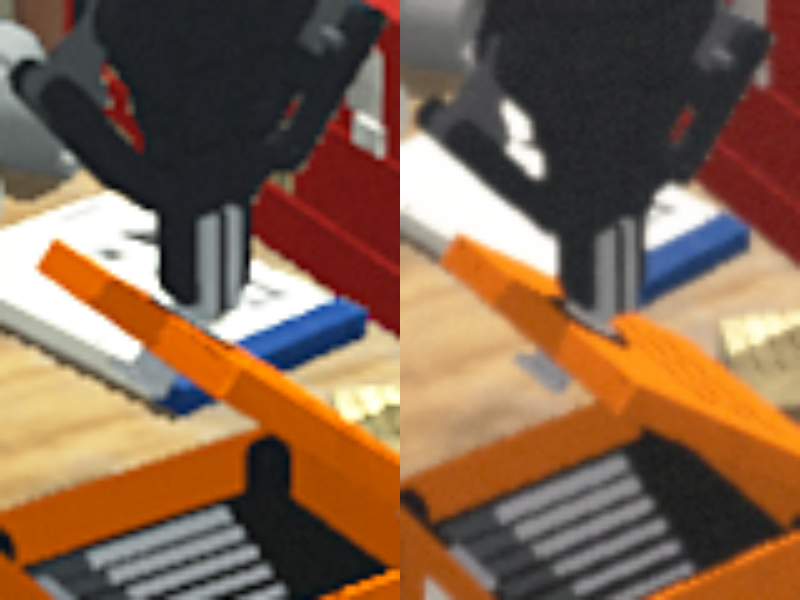

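The lid is at roughly 0.65 rad, with the fingertips still resting on the button area (crop (205,320) and (610,330)). I'll keep going to near the stop.

```bash
python3 -m jog '[{"x":0,"y":1.5,"z":-1,"rx":0,"ry":0,"rz":0,"hand":1},{"x":0,"y":2.6,"z":-1.9,"rx":0,"ry":0,"rz":0,"hand":1},{"x":0,"y":2.6,"z":-1.9,"rx":0,"ry":0,"rz":0,"hand":1},{"x":0,"y":2.6,"z":-1.9,"rx":0,"ry":0,"rz":0,"hand":1},{"x":0,"y":2.6,"z":-1.9,"rx":0,"ry":0,"rz":0,"hand":1},{"x":0,"y":2.8,"z":-1.6,"rx":0,"ry":0,"rz":0,"hand":1},{"x":0,"y":2.8,"z":-1.6,"rx":0,"ry":0,"rz":0,"hand":1},{"x":0,"y":2.8,"z":-1.6,"rx":0,"ry":0,"rz":0,"hand":1},{"x":0,"y":2.8,"z":-1.6,"rx":0,"ry":0,"rz":0,"hand":1}]'
python3 -m jog '[{"x":0,"y":2.9,"z":-1.3,"rx":0,"ry":0,"rz":0,"hand":1},{"x":0,"y":2.9,"z":-1.3,"rx":0,"ry":0,"rz":0,"hand":1},{"x":0,"y":2.9,"z":-1.3,"rx":0,"ry":0,"rz":0,"hand":1},{"x":0,"y":2.9,"z":-1.3,"rx":0,"ry":0,"rz":0,"hand":1},{"x":0,"y":3.0,"z":-1,"rx":0,"ry":0,"rz":0,"hand":1},{"x":0,"y":3,"z":-1,"rx":0,"ry":0,"rz":0,"hand":1},{"x":0,"y":0,"z":0,"rx":0,"ry":0,"rz":0,"hand":1}]'
python3 look.py i
```

```text
t: 7.88
eef_pos: [574.7, -158.6, 165.0]
tcp_rot: [0.684, 0.73, 0.0, 0.0]
force: [1.3, -1.1, 1.5]
finger_gap: 0.1
finger_force: 0.9
t: 8.47
eef_pos: [592.7, -157.5, 172.2]
tcp_rot: [0.684, 0.73, 0.0, 0.0]
force: [1.4, -0.2, 0.9]
finger_gap: -0.1
finger_force: 0.9
8.4667 [ 592.72416432 -157.46521292  172.23997782] [6.83688010e-01 7.29774315e-01 2.09219759e-04 3.33136677e-04] -0.07511367960535914 [ 1.38943388 -0.19343102  0.92281334]
scene [306.36195958 180.38014094] [264.50906961 241.81148494]
side [317.52876429 173.96744754] [278.98531744 231.5934214 ]
```

View pics/i.png

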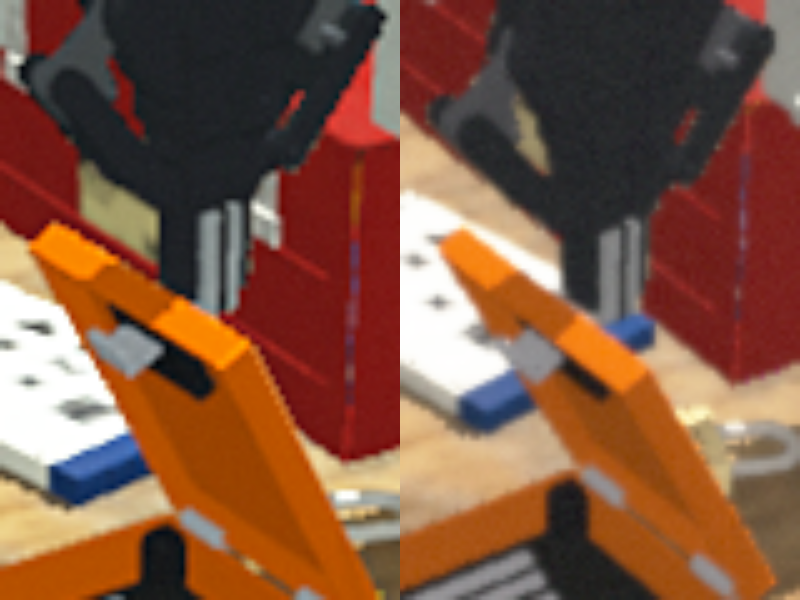

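The lid is about 1.05 rad, with the finger behind it near the top edge. I'll continue slowly to the stop.

```bash
python3 -m jog '[{"x":0,"y":2,"z":-0.6,"rx":0,"ry":0,"rz":0,"hand":1},{"x":0,"y":3,"z":-0.8,"rx":0,"ry":0,"rz":0,"hand":1},{"x":0,"y":3,"z":-0.6,"rx":0,"ry":0,"rz":0,"hand":1},{"x":0,"y":3,"z":-0.6,"rx":0,"ry":0,"rz":0,"hand":1},{"x":0,"y":3,"z":-0.6,"rx":0,"ry":0,"rz":0,"hand":1},{"x":0,"y":3,"z":-0.3,"rx":0,"ry":0,"rz":0,"hand":1},{"x":0,"y":3,"z":-0.3,"rx":0,"ry":0,"rz":0,"hand":1},{"x":0,"y":0,"z":0,"rx":0,"ry":0,"rz":0,"hand":1}]'
python3 -m jog '[{"x":0,"y":2,"z":0,"rx":0,"ry":0,"rz":0,"hand":1},{"x":0,"y":2,"z":0,"rx":0,"ry":0,"rz":0,"hand":1},{"x":0,"y":2,"z":0,"rx":0,"ry":0,"rz":0,"hand":1},{"x":0,"y":2,"z":0,"rx":0,"ry":0,"rz":0,"hand":1},{"x":0,"y":2,"z":0,"rx":0,"ry":0,"rz":0,"hand":1},{"x":0,"y":0,"z":0,"rx":0,"ry":0,"rz":0,"hand":1}]'
python3 -m jog '[{"x":0,"y":2,"z":0,"rx":0,"ry":0,"rz":0,"hand":1},{"x":0,"y":2,"z":0,"rx":0,"ry":0,"rz":0,"hand":1},{"x":0,"y":2,"z":0,"rx":0,"ry":0,"rz":0,"hand":1},{"x":0,"y":2,"z":0,"rx":0,"ry":0,"rz":0,"hand":1},{"x":0,"y":2,"z":0,"rx":0,"ry":0,"rz":0,"hand":1},{"x":0,"y":2,"z":0,"rx":0,"ry":0,"rz":0,"hand":1},{"x":0,"y":0,"z":0,"rx":0,"ry":0,"rz":0,"hand":1}]'
python3 look.py j
```

```text
t: 9.23
eef_pos: [612.7, -156.1, 176.1]
tcp_rot: [0.684, 0.73, 0.0, 0.0]
force: [0.9, -0.2, 2.3]
finger_gap: -0.1
finger_force: 1.2
t: 9.73
eef_pos: [622.8, -155.7, 176.8]
tcp_rot: [0.684, 0.73, 0.0, 0.001]
force: [-0.2, -1.2, 7.4]
finger_gap: 0.1
finger_force: 3.6
t: 10.32
eef_pos: [634.1, -154.4, 175.3]
tcp_rot: [0.684, 0.73, -0.0, -0.0]
force: [-0.7, 0.1, -0.6]
finger_gap: -0.1
finger_force: 0.0
10.3167 [ 634.07544358 -154.35939321  175.32825546] [ 6.83608803e-01  7.29848538e-01 -4.78794688e-05 -3.37713538e-04] -0.07029193799485393 [-0.68236538  0.12387007 -0.59611747]
scene [326.54062691 172.65124397] [264.50906961 241.81148494]
side [336.47800342 164.96862568] [278.98531744 231.5934214 ]
```

View pics/j.png

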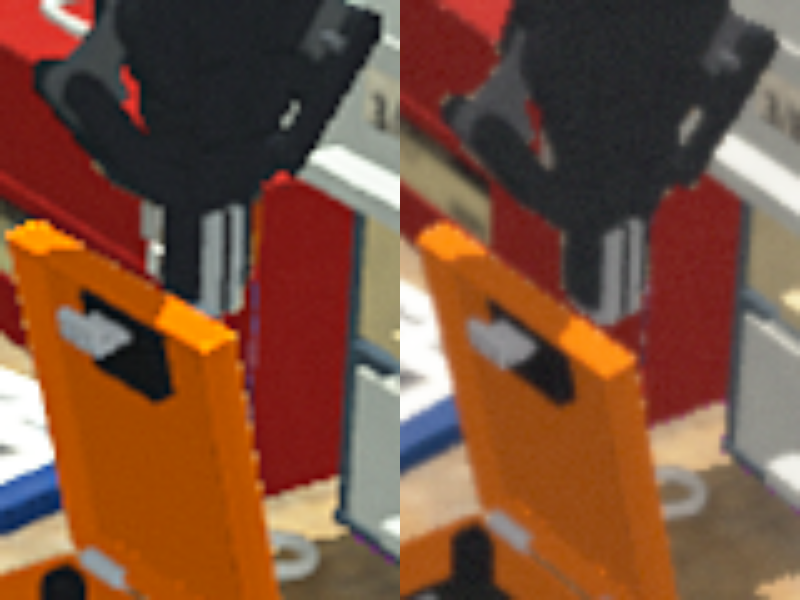

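The lid stands nearly upright, and the finger behind it now carries no force, so the lid is probably at its stop. I'll back off slowly, then rise and check.

```bash
python3 -m jog '[{"x":0,"y":2,"z":0,"rx":0,"ry":0,"rz":0,"hand":1},{"x":0,"y":2,"z":0,"rx":0,"ry":0,"rz":0,"hand":1},{"x":0,"y":2,"z":0,"rx":0,"ry":0,"rz":0,"hand":1},{"x":0,"y":2,"z":0,"rx":0,"ry":0,"rz":0,"hand":1},{"x":0,"y":2,"z":0,"rx":0,"ry":0,"rz":0,"hand":1},{"x":0,"y":2,"z":0,"rx":0,"ry":0,"rz":0,"hand":1},{"x":0,"y":0,"z":0,"rx":0,"ry":0,"rz":0,"hand":1}]'
python3 -m jog '[{"x":0,"y":0,"z":-10,"rx":0,"ry":0,"rz":0,"hand":1},{"x":0,"y":0,"z":-20,"rx":0,"ry":0,"rz":0,"hand":1},{"x":0,"y":0,"z":-20,"rx":0,"ry":0,"rz":0,"hand":1},{"x":0,"y":0,"z":-20,"rx":0,"ry":0,"rz":0,"hand":1},{"x":0,"y":0,"z":-20,"rx":0,"ry":0,"rz":0,"hand":1},{"x":0,"y":0,"z":-10,"rx":0,"ry":0,"rz":0,"hand":1},{"x":0,"y":0,"z":0,"rx":0,"ry":0,"rz":0,"hand":1},{"x":0,"y":0,"z":0,"rx":0,"ry":0,"rz":0,"hand":1},{"x":0,"y":0,"z":0,"rx":0,"ry":0,"rz":0,"hand":1},{"x":0,"y":0,"z":0,"rx":0,"ry":0,"rz":0,"hand":1}]'
python3 - <<'E'
from station import robot
import cv2
from h import *
import numpy as np
c=robot.camera("scene")
u=np.array([np.cos(.065),np.sin(.065)]);v=np.array([-u[1],u[0]])
for th in(1.2,1.35):
  for s in(-55,55):
    # lid top front corner (-130,14)
    x=-130*np.cos(th)+14*np.sin(th);z=130*np.sin(th)+14*np.cos(th)
    p=np.array([616.5,-156])+u*x+v*s
    print(th,s,proj(c,[*p,46+z]).round(1))
im=c["color"][:,:,::-1];cv2.imwrite("pics/k.png",cv2.resize(im[120:420,200:520],None,fx=2,fy=2)[:600,:800])
E
```

```text
t: 11.0
eef_pos: [646.3, -153.9, 175.9]
tcp_rot: [0.684, 0.73, 0.0, 0.0]
force: [-0.9, -0.1, 0.6]
finger_gap: -0.1
finger_force: 0.0
t: 11.83
eef_pos: [645.2, -153.8, 274.3]
tcp_rot: [0.684, 0.73, -0.001, -0.001]
force: [0.4, 0.2, -0.3]
finger_gap: -0.4
finger_force: 0.0
1.2 -55 [322.4 183.1]
1.2 55 [281.9 159.8]
1.35 -55 [332.3 177.9]
1.35 55 [291.4 155.2]
```

View pics/k.png

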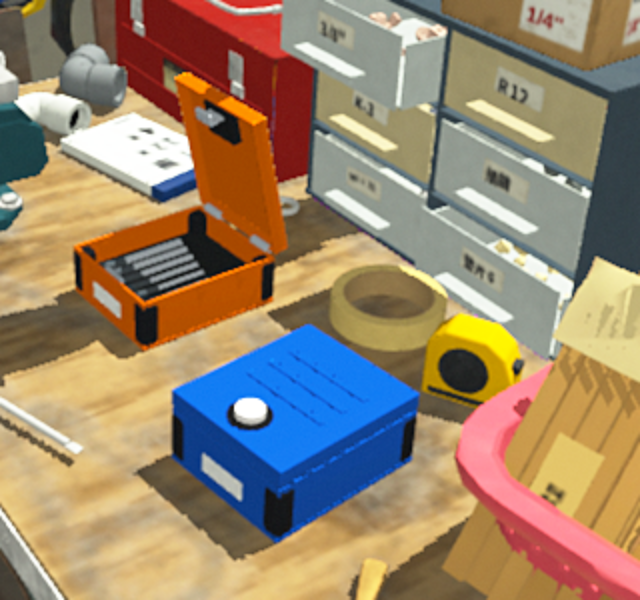

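The orange lid stands open: its top corners at about (335,180) and (294,157) match the prediction for 1.35 rad. The blue case is shut and the arm is clear.

```bash
python3 -c "
from station import robot
print(robot.job_done())"
```

```text
the job is handed in; nothing more can be done
None
```

The orange case is standing fully open: I pressed the button, kept the finger on the lid as it swung up, and backed off once the contact force fell to zero. The blue case is still shut, the arm is touching nothing, and the job was handed in at about 12 s.

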